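# Clamp a jar of porcini in the cam-locked jar clamp

## Task

Clamp the jar of porcini for lidding: turn the clamp's red-handled cam lever fully round to its low point, push the slide forward by its push plate until both V-jaws hold the jar snugly, then turn the lever fully back to lock it. Do it all by pushing with the fingertips and without forcing anything. Let only the jaws move the jar, keep it standing on the clamp, and leave everything else on the table where it is.

Things in the scene. Friction and masses are not known exactly. Their poses are not given: they have to be found in the camera images.
- clamp: Bench jar clamp fixed to the table. Origin on the table, on the slide's centre line, level with the cam pivot along x. Own x = forward, the way the slide is pushed, y left, z up. Steel base plate spans x -100 to 200, y -88 to 48 mm, top 12 mm high. White V-jaws 62 mm high, 70 wide; the fixed one's V has its vertex at x 170, a plate 72 mm high behind it. Jar and clamp stay below 108 mm.
- cam_pivot (a point): Top centre of the cam lever's vertical pivot, 48 mm above the table, at x 0, y -44.5 of the clamp, to the right of the slide. Two stop pins (42 mm high) beside it limit the lever.
- cam (a joint): Cam lever angle, rad, growing counter-clockwise seen from above. 0 = locked: dark lobe (red dot) points to the slide, lever at 210 deg from the clamp's x (back and outward). 2.09 = stop at the low point, lever at 330 deg (forward and outward). Below 1.6 the lobe blocks the slide; from 1.7 it is free. Starts at 0 to 0.25. Turning takes about 0.2 N m (2.5 N at the handle); it stays where left.
- lever_handle (a point): On the axis of the lever's upright red handle, 75 mm above the table. Round grip, 18 mm diameter, from 42 to 98 mm above the table, 80 mm from the pivot. Below it the flat lever arm (12 mm wide, top 42 mm high) runs to the pivot. About 40 mm are free between the handle and the jaws or push plate at both ends of its swing.
- slide (a joint): Slide with near V-jaw and push plate, m forward. 0 = fully back (starts 0 to 0.004). Locked cam: blocked after 5 to 7 mm of play. Cam at low point: moves with about 3 N (6 N with the jar); both jaws hold the jar at 0.049. Turning the cam back then puts its lobe behind the slide's lug, drawing it in by the last 2 mm. With the slide between 0.010 and 0.044 the cam cannot turn back. Stays where left.
- push_plate (a point): Centre of the rear face of the slide's upright push plate (steel, black rubber pad), 75 mm above the table. Plate 64 mm wide along the clamp's y, 8 mm thick, top 100 mm high. The rear face looks to the clamp's -x; pushing it to +x moves the slide. At slide = 0 it is at x -80, y 0 of the clamp.
- jar: Closed glass jar of sliced porcini with a brass-coloured lid: 66 mm diameter, 95 mm high, about 0.33 kg, standing loose on the base plate between the two V-jaws. Origin at the centre of its underside.
- jar_seat (a point): Point on the base plate (12 mm above the table) under the jar's axis when both jaws hold it: x = 132, y = 0 of the clamp.
- spare_jar: Bystander: empty closed jar, 66 mm diameter, 95 mm high, loose on the table by the clamp's left side. Origin at the centre of its underside.
- porcino_a: Bystander: loose mushroom, cap 72 mm wide, 74 mm high, by the clamp's left side. Origin at the centre of its underside.
- porcino_b: Bystander: loose mushroom, cap 76 mm wide, 78 mm high. Origin at the centre of its underside.
- porcino_c: Bystander: loose mushroom, cap 65 mm wide, 67 mm high. Origin at the centre of its underside.
- jar_lid: Bystander: loose jar lid, 62 mm diameter, 12 mm high, lying on the table to the right of the lever. Origin at the centre of its underside.
- brush: Bystander: mushroom brush, 200 mm long, about 25 mm high, lying along its own x. Origin at the centre of its underside.
- bowl: Bystander: white bowl, 124 mm diameter, 45 mm high. Origin at the centre of its underside.

How it is judged:
On the way, in this order (a step that is already met when the one before it is completed fails the run):
1. the cam is turned to its low point while the slide is still back (value of joint cam above 1.7 rad and value of joint slide below 0.012 m), for 0.1 s.
2. the slide is pushed forward until both jaws hold the jar (value of joint slide above 0.045 m and horizontal distance between jar and jar_seat below 0.006 m), for 0.2 s.
3. the cam is turned back to its high point and locks the slide (value of joint cam below 0.2 rad), for 0.2 s.
At the end, for the whole second after the job is handed in: The cam lever is back within 0.2 rad of its locked stop, the slide is forward by at least 46.5 mm (snug is 49), and the jar stands upright (within 0.05 rad) and still on the base plate within 4 mm of its seat between the jaws (value of joint cam below 0.2 rad and value of joint slide above 0.0465 m and horizontal distance between jar and jar_seat below 0.004 m and angle between jar's own z axis and vertical below 0.05 rad and height (world z) of jar below 0.016 m and linear speed of jar below 0.01 m/s); the robot touches nothing.
It fails at once if the jar is lifted more than 8 mm off the clamp or tipped by more than 0.3 rad (height (world z) of jar above 0.02 m or angle between jar's own z axis and vertical above 0.3 rad).
It fails at once if the robot moves the jar itself (more than 3 N on it) (contact force between any of the fingers, the arm and jar above 3 N).
It fails at once if the clamp is forced: more than 40 N from the robot (contact force between any of the fingers, the arm and clamp above 40 N).
It fails at once if something else on the table is moved by more than 20 mm (distance of any of spare_jar, porcino_a, porcino_b, porcino_c, jar_lid, brush, bowl from where it was at the start of the episode above 0.02 m).
It also fails if it takes over 61 s, if anything falls off the work surface, if the arm or the gripper's body presses on something with over 40 N, if the wrist force passes 120 N, or if a joint passes its speed limit or range.

## Robot

A 6-joint arm with a two-finger parallel gripper is mounted at the origin on the work surface. World frame = base frame: x ahead of the robot, y to its left, z up, the work surface at z = 0. Lengths are in m, angles in rad, forces in N, time in s.
With the tool pointing down it reaches from about 0.225 to 0.875 m from the base axis. Payload 3.4 kg.
Tool frame: the origin (TCP) lies midway between the tips of the shut fingers; the grasp point (between the pads) lies 19 mm behind it (manip.tcp_to_grasp is the distance from the TCP to the grasp point, in m); x points along the fingers, y is the direction in which the jaws open and shut, and the axes are right-handed (so a half turn about x gives the same grasp; the last joint's range is limited). The gripper opens to 85 mm and grips with 20 to 120 N. Pads are 22 mm wide; open, the fingers measure 114 mm over their backs; the gripper's body (76 mm by 85 mm) begins 54 mm behind the grasp point. The pads swing forward as they close: fully open they stand 13 mm farther back than shut.
Start: joints at [-1.352, 0.276, 1.505, -0, 1.361, -0.121], TCP at [0.192, -0.542, 0.231] pointing down, gripper open.
Joint ranges: [-2.89, 2.89], [-0.75, 2.08], [0.22, 2.7], [-1.18, 4.32], [0.11, 2.71], [-2.7, 2.7]. Speed limits (rad/s): [2.57, 2.57, 3.14, 3.14, 3.14, 3.14].

## Interface

Orientations are given as a unit quaternion [w, x, y, z].
In Python, from rig import readout, eyes, job, manip gives the robot as it stands. The module is installed in compiled form; this text tells all that it offers.
- The arm moves only by the tool carry_out, never from a script. Its argument "deltas" is one flat list of numbers, 7 for each row, row after row: the shift along the tool's x, y, z scaled (see below), then the turn, a rotation vector about the tool's x, y, z scaled (see below), then the opening, from -1 (shut) to 1 (fully open). In form: [dx, dy, dz, ax, ay, az, grip, dx, dy, dz, ax, ay, az, grip, ...]. A call has 1 to 10 rows; each row shifts and turns the commanded pose from where the row before left it, along the tool's axes as they then stand; what a row does not reach is not made up. The controller multiplies each number of a shift by 60 mm and each number of a turn by 4 degrees. A row lasts 1/8 s, in which the tool goes at most 62.5 mm and 10.7 degrees, less where a joint would pass 70% of its speed; a pose out of reach is approached as far as the arm can. A call with a number of a shift or a turn outside -1 to 1 is refused whole. A call with a gripper value outside its range is refused whole. The fingers move at their own pace and stop on an object; "newtons" is the grip in N (left out, the last holds). Time passes only in rows, so rows that do not move let the fingers close. It gives the time, the measured TCP pose, the force and the opening at its end, in the units of the state.
- readout.get_state(): the state, without advancing time (a new reading comes with each control period).
- eyes.get_image(name): name is "side" or "top"; returns a dict with "color" (420x560x3 uint8, red, green, blue), "z_map" (420x560 float32, m along the optical axis (not along the pixel's ray), 0 where there is no reading), "mtx" (3x3 intrinsics, pixels), "distortion" ([k1, k2, p1, p2, k3] as OpenCV has them; the pictures are not rectified), "origin" and "orientation" of the camera in the world. Camera axes: x right, y down, z forward; pixel columns grow to the right and rows downward; lengths in m; the calibration is good to about 2 mm. A picture is of the moment at which its call begins.
- job.sign_off(): hands the job in, once; it reports no verdict.
The state is a dict: "clock": time; "qpos": joint angles; "qd": joint speeds; "effort": joint torques, N m; "position": TCP position; "ee_rot": TCP orientation; "contact_force": force on the tool from outside, world axes, zero at the start; "moment": the same for the moment, N m; "width": finger opening in m.
Only numpy, scipy, OpenCV 4.12 (cv2) and the standard library are available. Lean on these libraries where they do the work, as an engineer would, in place of code of your own. Each camera call takes 0.05 s, during which the arm holds its last target.

## Working session

There is one attempt and no reset: what is moved stays moved. The work goes in short steps, Python scripts to look and compute and a tool call to move; the robot and the scene stay as the last step left them, time stands still between calls to the robot, and variables do not carry over. Pictures are saved under pics/ and viewed, and the job is handed in when it is done.

Besides the shell and the picture viewer there is one more tool, called after "Call:" as a command line: name --argument value ..., lists and objects as JSON in quotes. carry_out: Moves the arm, as the interface text tells. Its arguments: {"type":"object","properties":{"deltas":{"type":"array"},"newtons":{"type":"number"}},"required":["deltas"]}

```bash
mkdir -p pics; python3 - <<'E'
from rig import readout, eyes, job, manip
import cv2,numpy as np,pickle
s=readout.get_state()
for k,v in s.items(): print(k,np.round(v,4))
for n in ("top","side"):
    d=eyes.get_image(n); pickle.dump(d,open(f"{n}0.pkl","wb"))
    cv2.imwrite(f"pics/{n}0.png",d["color"][:,:,::-1])
    print(n,d["mtx"],d["distortion"],d["origin"],d["orientation"])
E
```

```text
clock 0.0
qpos [-1.352   0.2766  1.5062  0.      1.3607 -0.121 ]
qd [ 0.0004  0.0009  0.0005 -0.0004  0.0002 -0.0002]
effort [ 8.00000e-04 -4.16777e+01 -2.45807e+01 -0.00000e+00  1.10000e-02
 -0.00000e+00]
position [ 0.1915 -0.5416  0.2304]
ee_rot [-0.1189 -0.6969 -0.1202  0.6969]
contact_force [-0.2512  0.8025  0.262 ]
moment [ 0.0046 -0.0346 -0.0221]
width 0.0854
top [[506.76720446   0.         272.39025353]
 [  0.         506.76720446 213.15582255]
 [  0.           0.           1.        ]] [0.03287694 0.         0.         0.         0.        ] [ 0.15648994 -0.03402372  1.63713629] [-0.07746629  0.71443538 -0.69142527  0.07424398]
side [[488.66526216   0.         271.41186276]
 [  0.         488.66526216 214.67753778]
 [  0.           0.           1.        ]] [0.03461289 0.         0.         0.         0.        ] [-0.39520097 -0.93953382  1.18113639] [-0.38443705  0.84469335 -0.34260075  0.14603435]
```

View pics/top0.png

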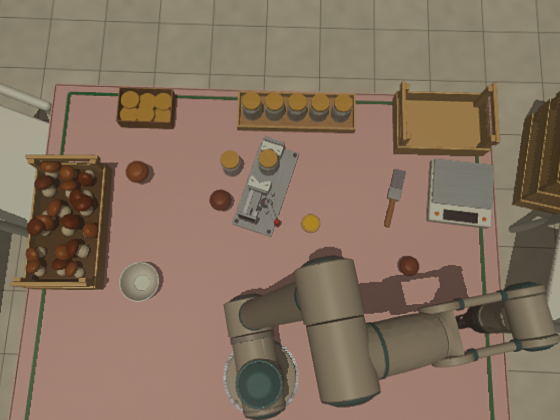

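View pics/side0.png

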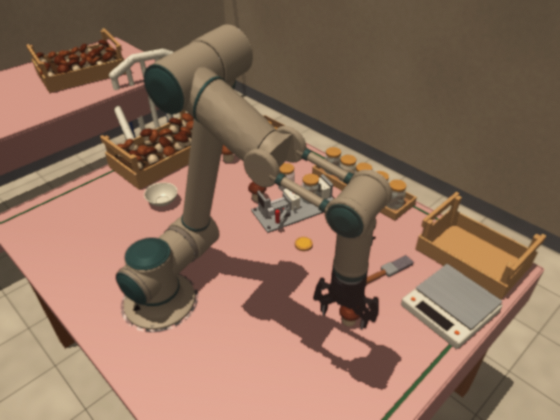

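```bash
cat > h.py <<'E'
import cv2,numpy as np,pickle
from scipy.spatial.transform import Rotation as R
def rot(d):
    q=np.array(d["orientation"]); return R.from_quat([q[1],q[2],q[3],q[0]]).as_matrix()
def px2w(d,uv,z):
    uv=np.array(uv,float).reshape(-1,1,2)
    n=cv2.undistortPoints(uv,d["mtx"],np.array(d["distortion"]))[:,0]
    r=np.c_[n,np.ones(len(n))]@rot(d).T; o=np.array(d["origin"])
    return o+r*((z-o[2])/r[:,2])[:,None]
def w2px(d,p):
    p=np.array(p,float).reshape(-1,3); M=rot(d).T
    return cv2.projectPoints(p,cv2.Rodrigues(M)[0],-M@np.array(d["origin"]),d["mtx"],np.array(d["distortion"]))[0][:,0]
def cloud(d):
    z=d["z_map"]; v,u=np.mgrid[:z.shape[0],:z.shape[1]]
    n=cv2.undistortPoints(np.stack([u,v],-1).reshape(-1,1,2).astype(float),d["mtx"],np.array(d["distortion"]))[:,0]
    P=np.c_[n,np.ones(len(n))]*z.reshape(-1,1)
    W=P@rot(d).T+np.array(d["origin"]); W[z.ravel()==0]=np.nan
    return W.reshape(z.shape+(3,))
E
python3 - <<'E'
from h import *
d=pickle.load(open("top0.pkl","rb"))
c=d["color"][130:245,215:335,::-1]
cv2.imwrite("pics/topz.png",cv2.resize(c,None,fx=5.2,fy=5.2,interpolation=cv2.INTER_CUBIC))
d=pickle.load(open("side0.pkl","rb"))
c=d["color"][140:260,230:350,::-1]
cv2.imwrite("pics/sidez.png",cv2.resize(c,None,fx=5,fy=5,interpolation=cv2.INTER_CUBIC))
E
```

```text
(no output)
```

View pics/topz.png

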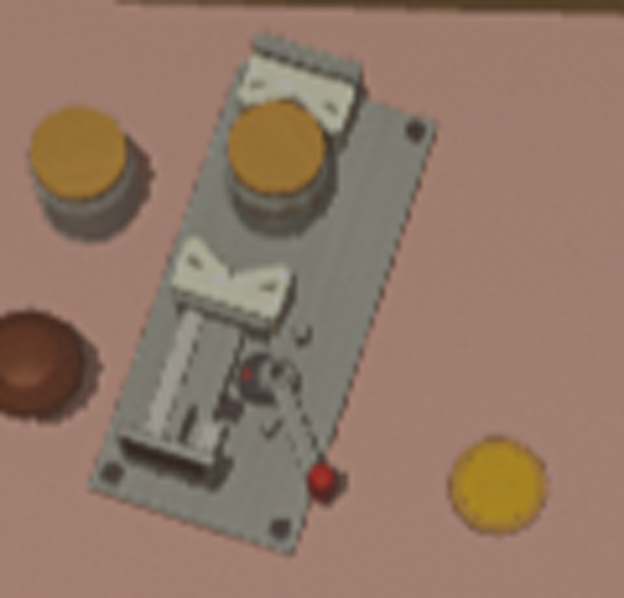

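View pics/sidez.png

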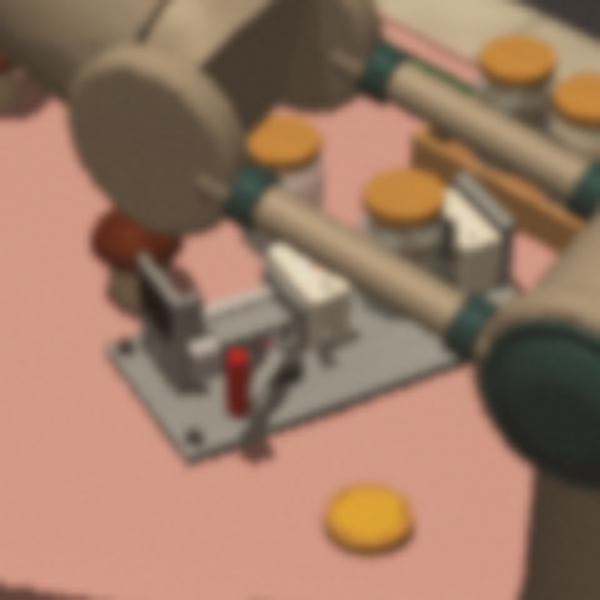

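```bash
python3 - <<'E'
from h import *
from scipy.optimize import least_squares
d=pickle.load(open("top0.pkl","rb"))
cv=lambda u:[(u[0]+.5)/5.2-.5+215,(u[1]+.5)/5.2-.5+130]
obs=[((-100,48,12),(90,488)),((-100,-88,12),(293,554)),((200,-88,12),(437,122)),((0,-44.5,48),(272,375))]
M=np.array([o[0] for o in obs])/1000.; U=np.array([cv(o[1]) for o in obs])
W=np.vstack([px2w(d,u,m[2]) for u,m in zip(U,M)])
def tf(p,m):
    m=np.atleast_2d(m); c,s=np.cos(p[2]),np.sin(p[2])
    return np.c_[p[0]+c*m[:,0]-s*m[:,1],p[1]+s*m[:,0]+c*m[:,1],m[:,2]]
f=lambda p:(w2px(d,tf(p,M))-U).ravel()
r=least_squares(f,[.4,0,.0]); p=r.x; print(p,np.degrees(p[2]),r.fun)
np.save("clamp.npy",p)
def inv(w): 
    c,s=np.cos(p[2]),np.sin(p[2]); q=w[:,:2]-p[:2]; return np.c_[c*q[:,0]+s*q[:,1],-s*q[:,0]+c*q[:,1]]
print("handle",1000*inv(px2w(d,cv((322,475)),.098)),px2w(d,cv((322,475)),.098))
print("jar",1000*inv(px2w(d,cv((277,147)),.107)))
print("spare",1000*inv(px2w(d,cv((78,153)),.095)))
print("mush",1000*inv(px2w(d,cv((35,362)),.06)))
print("lid",1000*inv(px2w(d,cv((498,485)),.012)))
print("plate topL",1000*inv(px2w(d,[cv((122,436)),cv((212,466)),cv((172,452))],.1)))
# cloud cross-check
C=cloud(d); sub=C[130:245,215:335].reshape(-1,3); q=inv(sub)
for zlo,zhi,n in ((.09,.11,'hi'),):
    m=(sub[:,2]>zlo)&(sub[:,2]<zhi)&(q[:,0]<.0)&(q[:,0]>-.15)&(q[:,1]>-.15)&(q[:,1]<.06)
    print(n,np.round(np.c_[q[m]*1000,sub[m,2]*1000]))
# draw
img=d["color"][:,:,::-1].copy()
z=cv2.resize(img[130:245,215:335],None,fx=5.2,fy=5.2,interpolation=cv2.INTER_CUBIC)
def pt(m): 
    u=w2px(d,tf(p,np.array(m)/1000.)); return ((u-[215,130]+.5)*5.2-.5).astype(int)
cv2.polylines(z,[pt([(-100,48,12),(-100,-88,12),(200,-88,12),(200,48,12)])],True,(0,255,0),1)
cv2.polylines(z,[pt([(-80,32,100),(-80,-32,100),(-72,-32,100),(-72,32,100)])],True,(255,0,0),1)
cv2.polylines(z,[pt([(170,0,62),(200,35,62),(200,-35,62)])],True,(255,255,0),1)
for a in (210,214,220,330): 
    cv2.circle(z,tuple(int(x) for x in pt([(80*np.cos(np.radians(a)),-44.5+80*np.sin(np.radians(a)),98)])[0]),4,(255,0,255),1)
cv2.imwrite("pics/fit.png",z)
E
```

```text
[ 0.55422695  0.03833615 -0.28311992] -16.221576527105352 [-0.60971074  0.23152662 -0.09085512  0.29205664 -0.05009121 -0.17182266
  0.74037247 -0.37273671]
handle [[-62.19697362 -94.45567939]] [[ 0.46811968 -0.03498422  0.098     ]]
jar [[121.22870392  -5.97576327]]
spare [[ 83.45155989 110.13269056]]
mush [[-42.15864947  97.72086734]]
lid [[ -17.20977852 -196.75677407]]
plate topL [[-77.07014442  26.26037361]
 [-77.72708865 -30.61077053]
 [-77.05108056  -5.23756812]]
hi [[ -74.   30.  103.]
 [ -73.   28.   98.]
 [ -70.   26.   92.]
 [ -70.   23.   94.]
 [ -76.   31.   94.]
 [ -75.   27.   98.]
 [ -74.   24.   97.]
 [ -74.   21.   99.]
 [ -72.   19.   96.]
 [ -73.   14.  105.]
 [ -70.   13.   93.]
 [ -78.   23.  103.]
 [ -76.   20.   97.]
 [ -76.   17.   98.]
 [ -74.   15.   93.]
 [ -72.   12.   90.]
 [ -73.    8.   99.]
 [ -73.    5.  105.]
 [ -69.    3.   91.]
 [ -80.   22.   96.]
 [ -79.   20.   95.]
 [ -78.   17.   94.]
 [ -78.   13.   98.]
 [ -76.   11.   93.]
 [ -75.    8.   95.]
 [ -73.    5.   91.]
 [ -72.    2.   91.]
 [ -73.   -2.   98.]
 [ -71.   -4.   95.]
 [ -70.   -7. 
[... 462 characters left out ...]
 101.]
 [ -71.  -27.   99.]
 [ -79.  -10.   93.]
 [ -78.  -13.   93.]
 [ -77.  -16.   92.]
 [ -76.  -19.   93.]
 [ -76.  -22.   98.]
 [ -76.  -26.  104.]
 [ -74.  -28.   98.]
 [ -73.  -31.   98.]
 [ -81.  -14.   92.]
 [ -79.  -23.   97.]
 [ -77.  -26.   93.]
 [ -75.  -32.   94.]
 [ -57.  -91.   97.]
 [ -56.  -94.   98.]
 [ -60.  -89.   94.]
 [ -60.  -92.   97.]
 [ -58.  -95.   92.]
 [ -56.  -97.   90.]
 [ -64.  -87.   93.]
 [ -64.  -90.  101.]
 [ -63.  -93.   99.]
 [ -61.  -99.   98.]
 [ -67.  -91.   98.]
 [ -65.  -94.   95.]
 [ -65.  -97.   98.]
 [ -63. -100.   92.]
 [ -69.  -92.   91.]
 [ -69.  -95.   99.]
 [ -67.  -98.   95.]
 [ -67. -101.   97.]
 [ -71.  -96.   92.]
 [ -70.  -99.   93.]]
```

View pics/fit.png

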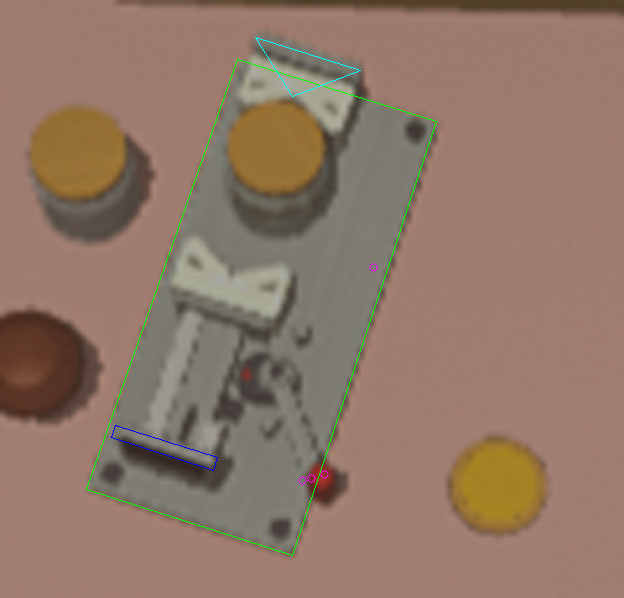

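```bash
cat >> h.py <<'E'
CP=np.load("clamp.npy")
def c2w(x,y,z):  # mm
    c,s=np.cos(CP[2]),np.sin(CP[2]); x,y=x/1e3,y/1e3
    return np.array([CP[0]+c*x-s*y,CP[1]+s*x+c*y,z/1e3])
def w2c(w):
    c,s=np.cos(CP[2]),np.sin(CP[2]); q=np.array(w)[:2]-CP[:2]
    return 1e3*np.array([c*q[0]+s*q[1],-s*q[0]+c*q[1],w[2]])
def tool(s):
    q=s["ee_rot"]; return R.from_quat([q[1],q[2],q[3],q[0]])
def plan(s,target,yang):
    """rotation needed (deg about tool x, options) so tool y points at clamp angle yang(deg); shift after the turn in tool axes /60mm"""
    T=tool(s).as_matrix(); ya=np.degrees(np.arctan2(T[1,1],T[0,1]))
    wy=yang+np.degrees(CP[2])
    for k in (0,180):
        dw=(wy+k-ya+180)%360-180
        # goal orientation exactly down
        a=np.radians(wy+k); y=np.array([np.cos(a),np.sin(a),0]); x=np.array([0,0,-1.]); G=np.c_[x,y,np.cross(x,y)]
        rv=(R.from_matrix(T).inv()*R.from_matrix(G)).as_rotvec()
        d=G.T@(np.array(target)-np.array(s["position"]))
        print("k",k,"rotvec/4deg",np.round(np.degrees(rv)/4,2),"shift/60mm after turn",np.round(d/.06,3))
E
python3 - <<'E'
from h import *
from rig import readout,manip
s=readout.get_state(); T=tool(s).as_matrix(); print(np.round(T,3),s["qpos"])
print("clamp pos",w2c(s["position"]),manip.tcp_to_grasp)
h=(-62.2,-94.5)
print(c2w(*h,65)); plan(s,c2w(*h,200),218.8-90)
E
```

```text
[[-0.     0.333 -0.943]
 [ 0.002 -0.943 -0.333]
 [-1.    -0.002 -0.   ]] [-1.35202811e+00  2.76566934e-01  1.50600691e+00 -2.33131710e-05
  1.36071787e+00 -1.21028451e-01]
clamp pos [-186.24884456 -658.23685575  230.50600848] 0.0187
[ 0.46810439 -0.03502593  0.065     ]
k 0 rotvec/4deg [4.422e+01 4.000e-02 1.000e-02] shift/60mm after turn [0.508 6.027 7.499]
k 180 rotvec/4deg [-0.78 -0.    0.02] shift/60mm after turn [ 0.508 -6.027 -7.499]
```

Call:
carry_out --deltas '[0,0,0,-0.78,0,0,-0.25,0,-0.43,-0.536,0,0,0,-0.25,0,-0.43,-0.536,0,0,0,-0.25,0,-0.43,-0.536,0,0,0,-0.25,0,-0.43,-0.536,0,0,0,-0.25,0,-0.43,-0.536,0,0,0,-0.25,0,-0.43,-0.536,0,0,0,-0.25,0,-0.43,-0.536,0,0,0,-0.25]'

```text
clock: 1.1
position: [0.3304, -0.2875, 0.231]
ee_rot: [-0.138, -0.693, -0.139, 0.693]
contact_force: [0.2, 0.1, -0.1]
width: 0.0316
```

Call:
carry_out --deltas '[0,-0.43,-0.536,0,0,0,-0.25,0,-0.43,-0.536,0,0,0,-0.25,0,-0.43,-0.536,0,0,0,-0.25,0,-0.43,-0.536,0,0,0,-0.25,0,-0.43,-0.536,0,0,0,-0.25,0,-0.4,-0.5,0,0,0,-0.25,0,0,0,0,0,0,-0.25,0,0,0,0,0,0,-0.25]'

```text
clock: 2.1
position: [0.447, -0.0746, 0.231]
ee_rot: [-0.139, -0.693, -0.139, 0.694]
contact_force: [-0.2, -0.3, -0.3]
width: 0.0324
```

```bash
python3 - <<'E'
from h import *
from rig import readout,eyes
s=readout.get_state(); h=(-62.2,-94.5)
print(w2c(s["position"]),s["width"],s["contact_force"],s["clock"]);plan(s,c2w(*h,65),218.8-90)
for n in("top","side"):
    d=eyes.get_image(n);cv2.imwrite(f"pics/{n}1.png",d["color"][:,:,::-1])
E
```

```text
[ -71.36984407 -138.40406235  230.97349929] 0.032435510173598955 [-0.21938856 -0.33385043 -0.34271792] 2.1
k 0 rotvec/4deg [-4.499e+01  0.000e+00  3.000e-02] shift/60mm after turn [2.766 0.475 0.578]
k 180 rotvec/4deg [ 0.01  0.02 -0.  ] shift/60mm after turn [ 2.766 -0.475 -0.578]
```

View pics/side1.png

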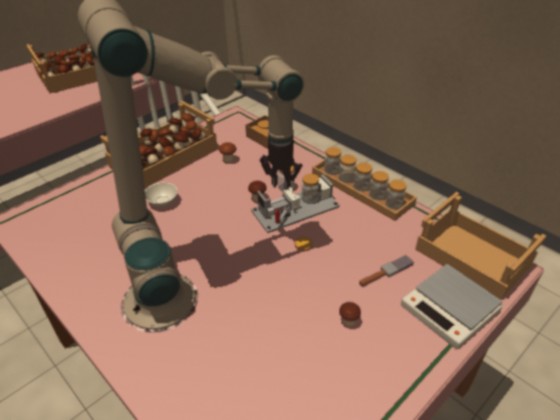

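```bash
python3 - <<'E'
from h import *
from rig import eyes
d=eyes.get_image("side"); pickle.dump(d,open("side1.pkl","wb"))
z=cv2.resize(d["color"][165:245,230:350,::-1],None,fx=6.5,fy=6.5,interpolation=cv2.INTER_CUBIC)
def pt(m): 
    u=w2px(d,[c2w(*q) for q in m]); return ((u-[230,165]+.5)*6.5-.5).astype(int)
cv2.polylines(z,[pt([(-100,48,12),(-100,-88,12),(200,-88,12),(200,48,12)])],True,(0,255,0),1)
cv2.polylines(z,[pt([(-80,32,100),(-80,-32,100),(-72,-32,100),(-72,32,100)])],True,(255,0,0),1)
cv2.polylines(z,[pt([(-62.2,-94.5,42),(-62.2,-94.5,98)])],True,(255,255,0),1)
cv2.imwrite("pics/s1z.png",z)
E
```

```text
(no output)
```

View pics/s1z.png

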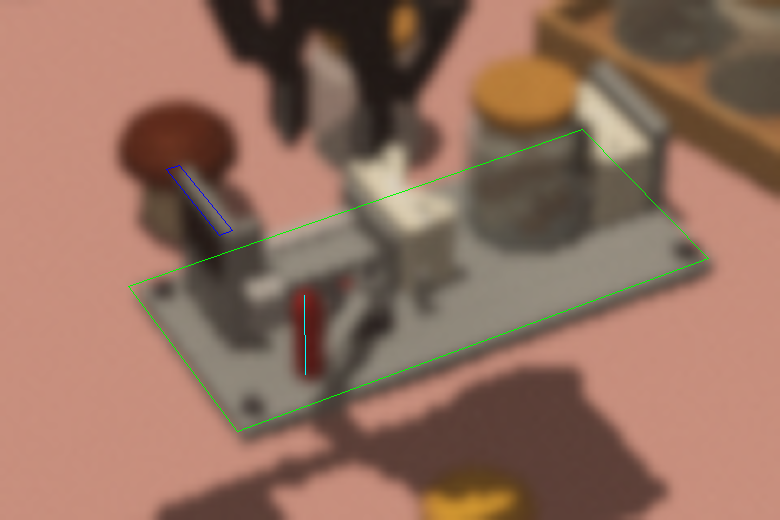

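Call:
carry_out --deltas '[0,-0.475,-0.578,0,0,0,-0.25,0.6,0,0,0,0,0,-0.25,0.6,0,0,0,0,0,-0.25,0.6,0,0,0,0,0,-0.25,0,0,0,0,0,0,-0.25,0,0,0,0,0,0,-0.25]'

```text
clock: 3.0
position: [0.4695, -0.0355, 0.1244]
ee_rot: [0.138, 0.694, 0.138, -0.693]
contact_force: [0.8, 0.6, 0.1]
width: 0.032
```

```bash
cat > look.py <<'E'
from h import *
from rig import readout,eyes
import sys
s=readout.get_state(); n=sys.argv[1]
T=tool(s).as_matrix()
print(np.round(w2c(s["position"]),1),"yaw y clamp",np.degrees(np.arctan2(T[1,1],T[0,1])-CP[2]),s["width"],np.round(s["contact_force"],2),s["clock"],np.round(s["qpos"],2))
a=eyes.get_image("top");b=eyes.get_image("side")
pickle.dump((a,b),open(f"{n}.pkl","wb"))
A=cv2.resize(a["color"][125:245,215:315,::-1],None,fx=4,fy=4,interpolation=cv2.INTER_CUBIC)
B=cv2.resize(b["color"][145:265,240:340,::-1],None,fx=4,fy=4,interpolation=cv2.INTER_CUBIC)
cv2.imwrite(f"pics/{n}.png",np.hstack([A,B]))
E
python3 look.py a2
```

```text
[-60.8 -94.6 124.4] yaw y clamp -51.24723035132814 0.032005195876044834 [0.82 0.56 0.06] 3.0 [-0.22  0.21  1.89 -0.    1.04  0.95]
```

View pics/a2.png

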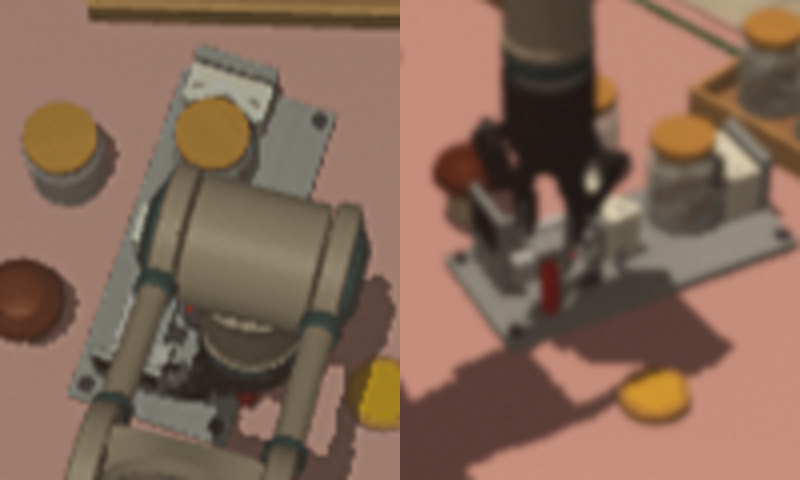

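Call:
carry_out --deltas '[0.25,0,0,0,0,0,-0.25,0.25,0,0,0,0,0,-0.25,0.25,0,0,0,0,0,-0.25,0.22,0,0,0,0,0,-0.25,0,0,0,0,0,0,-0.25]'

```text
clock: 3.72
position: [0.4684, -0.0348, 0.0649]
ee_rot: [-0.138, -0.693, -0.139, 0.694]
contact_force: [0.5, -0.2, -0.8]
width: 0.0317
```

```bash
python3 look.py a3
```

```text
[-62.  -94.2  64.9] yaw y clamp -51.19444518805571 0.03166467118205184 [ 0.47 -0.15 -0.81] 3.725 [-0.22  0.28  1.97 -0.    0.89  0.95]
```

View pics/a3.png

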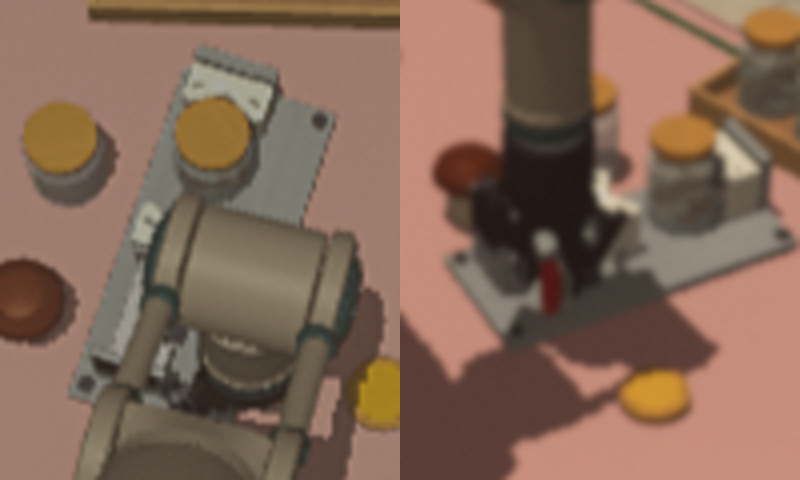

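Call:
carry_out --deltas '[0,0.093,-0.003,-1,0,0,-0.25,0,0.093,-0.003,-1,0,0,-0.25,0,0.093,-0.003,-1,0,0,-0.25,0,0.093,-0.003,-1,0,0,-0.25,0,0.093,-0.003,-1,0,0,-0.25]'

```text
clock: 4.45
position: [0.4837, -0.0577, 0.0658]
ee_rot: [0.257, 0.659, 0.258, -0.658]
contact_force: [0.1, 2.2, 1.4]
width: 0.0323
```

```bash
cat > st.py <<'E'
from h import *
from rig import readout
s=readout.get_state();T=tool(s).as_matrix();p=w2c(s["position"])
print(np.round(p,1),"R",np.hypot(p[0],p[1]+44.5).round(1),"ang",np.degrees(np.arctan2(p[1]+44.5,p[0]))%360,"yaw y-90",(np.degrees(np.arctan2(T[1,1],T[0,1])-CP[2])-90)%360)
f=np.array(s["contact_force"]);print("F tool",np.round(T.T@f,2),"F clamp",np.round(R.from_euler('z',-CP[2]).apply(f),2),"w",s["width"],s["clock"], np.round(s["qpos"],2))
E
python3 st.py
```

```text
[ -40.9 -111.9   65.8] R 78.8 ang 238.7331741109017 yaw y-90 238.90673636310424
F tool [-1.36 -1.61 -1.56] F clamp [-0.58  2.17  1.36] w 0.032294830627341294 4.45 [-0.26  0.3   1.93  0.    0.91  0.56]
```

Call:
carry_out --deltas '[0,0.093,-0.003,-1,0,0,-0.25,0,0.093,-0.003,-1,0,0,-0.25,0,0.093,-0.003,-1,0,0,-0.25,0,0.093,-0.003,-1,0,0,-0.25,0,0.093,-0.003,-1,0,0,-0.25,0,0.093,-0.003,-1,0,0,-0.25,0,0.093,-0.003,-1,0,0,-0.25,0,0.093,-0.003,-1,0,0,-0.25,0,0.093,-0.003,-1,0,0,-0.25,0,0.093,-0.003,-1,0,0,-0.25]'

```text
clock: 5.7
position: [0.5312, -0.0834, 0.0658]
ee_rot: [-0.467, -0.53, -0.468, 0.531]
contact_force: [-2.4, 0.5, 1.9]
width: 0.032
```

```bash
python3 st.py; python3 look.py a4
```

```text
[  11.9 -123.3   65.8] R 79.7 ang 278.56997703493363 yaw y-90 278.95512746797874
F tool [-1.91 -2.43 -0.15] F clamp [-2.42 -0.23  1.91] w 0.031974163473017916 5.7 [-0.28  0.37  1.82 -0.    0.95 -0.16]
[  11.9 -123.3   65.8] yaw y clamp 8.95512746797875 0.031974163473017916 [-2.39  0.45  1.91] 5.7 [-0.28  0.37  1.82 -0.    0.95 -0.16]
```

View pics/a4.png

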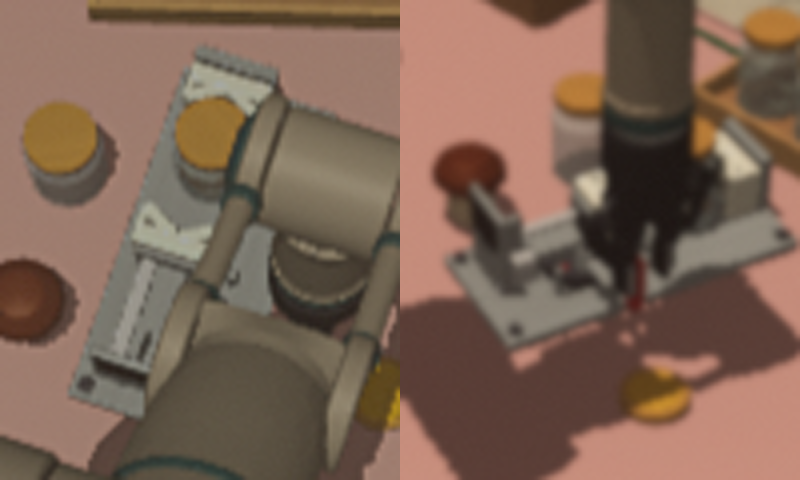

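Call:
carry_out --deltas '[0,0.093,-0.003,-1,0,0,-0.25,0,0.093,-0.003,-1,0,0,-0.25,0,0.093,-0.003,-1,0,0,-0.25,0,0.093,-0.003,-1,0,0,-0.25,0,0.093,-0.003,-1,0,0,-0.25,0,0.093,-0.003,-1,0,0,-0.25,0,0.093,-0.003,-1,0,0,-0.25,0,0.093,-0.003,-1,0,0,-0.25,0,0.093,-0.003,-1,0,0,-0.25]'

```text
clock: 6.92
position: [0.5806, -0.0759, 0.0656]
ee_rot: [0.609, 0.36, 0.608, -0.361]
contact_force: [-1.6, -3.4, -0.0]
width: 0.0321
```

```bash
python3 st.py
```

```text
[  57.3 -102.3   65.6] R 81.4 ang 314.74972522257866 yaw y-90 314.9104365292345
F tool [ 0.02 -3.01  2.26] F clamp [-0.54 -3.72 -0.01] w 0.03208457971364296 6.925 [-0.25  0.43  1.72 -0.    0.99 -0.75]
```

Call:
carry_out --deltas '[0,0.093,-0.008,-1,0,0,-0.25,0,0.093,-0.008,-1,0,0,-0.25,0,0.07,-0.006,-0.75,0,0,-0.25,0,0,0,0,0,0,-0.25]'

```text
clock: 7.42
position: [0.5935, -0.0659, 0.0656]
ee_rot: [0.64, 0.301, 0.639, -0.302]
contact_force: [0.5, -0.9, 0.4]
width: 0.0318
```

```bash
python3 st.py; python3 look.py a5
```

```text
[ 66.8 -89.1  65.6] R 80.3 ang 326.26897120749624 yaw y-90 325.73550609796797
F tool [-0.4 -0.2  1. ] F clamp [ 0.71 -0.73  0.4 ] w 0.03182941783765206 7.425 [-0.23  0.44  1.69 -0.    1.01 -0.92]
[ 66.8 -89.1  65.6] yaw y clamp 55.73550609796799 0.03182941783765206 [ 0.48 -0.9   0.4 ] 7.425 [-0.23  0.44  1.69 -0.    1.01 -0.92]
```

View pics/a5.png

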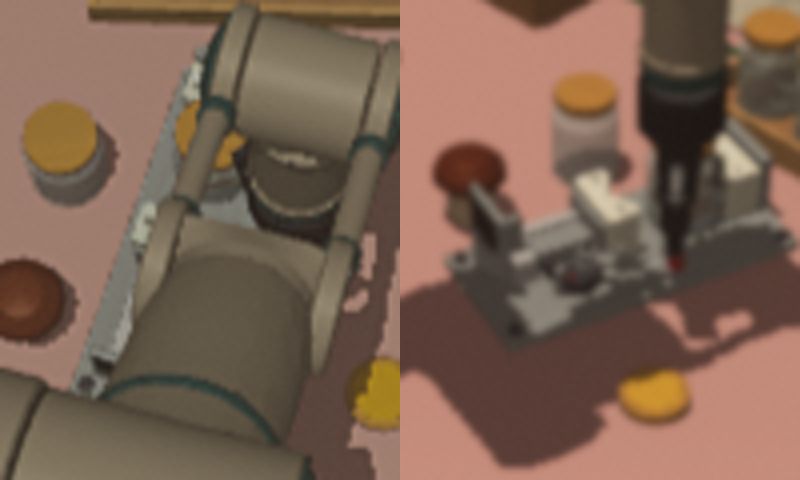

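Call:
carry_out --deltas '[0,0.05,-0.003,-0.5,0,0,-0.25,0,0.05,-0.003,-0.5,0,0,-0.25,0,0,0,0,0,0,-0.25]'

```text
clock: 7.9
position: [0.5976, -0.0609, 0.0652]
ee_rot: [0.65, 0.279, 0.65, -0.278]
contact_force: [-0.8, -2.0, 0.4]
width: 0.0326
```

```bash
python3 st.py
```

```text
[ 69.4 -83.2  65.2] R 79.4 ang 330.8585219848689 yaw y-90 329.83059066640214
F tool [-0.42 -1.98  0.94] F clamp [-0.18 -2.18  0.42] w 0.032551461141248336 7.9 [-0.22  0.45  1.68  0.    1.01 -0.98]
```

Call:
carry_out --deltas '[0,-0.1,0,0,0,0,-0.25,-0.4,0,0,0,0,0,-0.25,-0.5,0,0,0,0,0,-0.25,-0.6,0,0,0,0,0,-0.25,-0.5,0,0,0,0,0,-0.25,0,0,0,0,0,0,-0.25]'

```text
clock: 8.65
position: [0.5942, -0.0651, 0.1876]
ee_rot: [0.652, 0.279, 0.648, -0.278]
contact_force: [0.2, -1.1, 0.1]
width: 0.0321
```

```bash
python3 st.py;  python3 look.py a6; python3 - <<'E'
from h import *
from rig import readout
s=readout.get_state(); plan(s,c2w(-120,0,185),90); plan(s,c2w(-120,0,185),0)
E
```

```text
[ 67.3 -88.2 187.6] R 80.2 ang 327.0212713685395 yaw y-90 329.7998125209947
F tool [-0.05 -0.63  0.92] F clamp [ 0.48 -1.01  0.05] w 0.03210469692008754 8.65 [-0.23  0.33  1.53  0.    1.27 -0.99]
[ 67.3 -88.2 187.6] yaw y clamp 59.79981252099469 0.03210469692008754 [ 0.18 -1.1   0.05] 8.65 [-0.23  0.33  1.53  0.    1.27 -0.99]
k 0 rotvec/4deg [-7.55 -0.02 -0.  ] shift/60mm after turn [-0.009  1.474 -3.088]
k 180 rotvec/4deg [ 3.745e+01 -0.000e+00  2.000e-02] shift/60mm after turn [-0.009 -1.474  3.088]
k 0 rotvec/4deg [ 1.495e+01 -2.000e-02  1.000e-02] shift/60mm after turn [-0.009 -3.088 -1.474]
k 180 rotvec/4deg [-3.005e+01 -1.000e-02 -2.000e-02] shift/60mm after turn [-0.009  3.088  1.474]
```

View pics/a6.png

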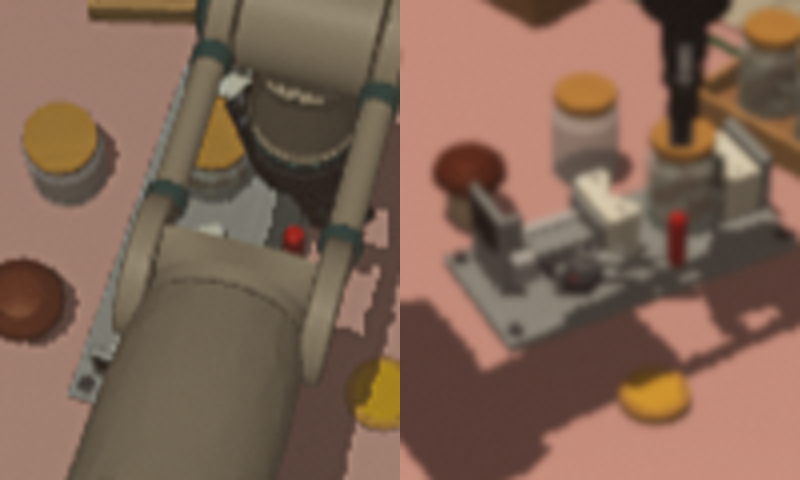

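Call:
carry_out --deltas '[0,0,-0.3,-1,0,0,-1,0,0,0,-1,0,0,-1,0,0,0,-1,0,0,-1,0,0,0,-1,0,0,-1,0,0,0,-1,0,0,-1,0,0,0,-1,0,0,-1,0,0,0,-1,0,0,-1,0,0,0,-0.55,0,0,-1,0,0.2,-0.4,0,0,0,-1,0,0.2,-0.4,0,0,0,-1]'

```text
clock: 10.0
position: [0.5394, -0.0151, 0.1828]
ee_rot: [0.698, 0.1, 0.702, -0.1]
contact_force: [0.7, 0.2, 0.7]
width: -0.0003
```

Call:
carry_out --deltas '[0,0.2,-0.4,0,0,0,-1,0,0.2,-0.4,0,0,0,-1,0,0.2,-0.4,0,0,0,-1,0,0.2,-0.4,0,0,0,-1,0,0.2,-0.4,0,0,0,-1,0,0.05,0,0,0,0,-1,0,0,0,0,0,0,-1]'

```text
clock: 10.88
position: [0.444, 0.0784, 0.1852]
ee_rot: [0.701, 0.099, 0.7, -0.1]
contact_force: [-0.3, 0.2, -0.5]
width: 0.0001
```

```bash
python3 st.py;  python3 look.py a7; python3 - <<'E'
from h import *
from rig import readout
s=readout.get_state(); plan(s,c2w(-120,0,70),90)
E
```

```text
[-117.1    7.7  185.2] R 128.2 ang 155.97024974998527 yaw y-90 0.057752680473015516
F tool [ 0.5   0.09 -0.38] F clamp [-0.38  0.09 -0.51] w 0.0001444586896266751 10.875 [ 0.02  0.12  1.83 -0.    1.19 -1.27]
[-117.1    7.7  185.2] yaw y clamp 90.05775268047302 0.0001444586896266751 [-0.34  0.19 -0.51] 10.875 [ 0.02  0.12  1.83 -0.    1.19 -1.27]
k 0 rotvec/4deg [-0.    0.01  0.  ] shift/60mm after turn [ 1.919 -0.122 -0.055]
k 180 rotvec/4deg [ 4.5e+01  0.0e+00 -2.0e-02] shift/60mm after turn [1.919 0.122 0.055]
```

View pics/a7.png

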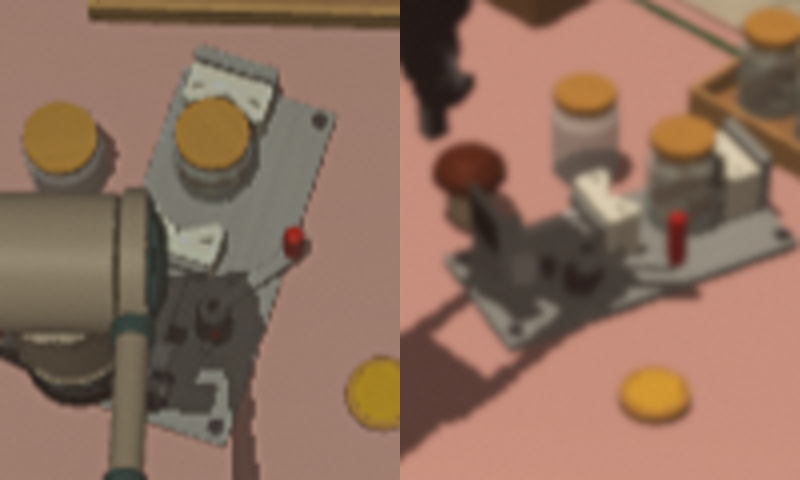

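Call:
carry_out --deltas '[0.3,-0.122,-0.055,0,0,0,-1,0.5,0,0,0,0,0,-1,0.5,0,0,0,0,0,-1,0.4,0,0,0,0,0,-1,0.2,0,0,0,0,0,-1,0,0,0,0,0,0,-1]'

```text
clock: 11.72
position: [0.4382, 0.0718, 0.0705]
ee_rot: [0.7, 0.1, 0.701, -0.1]
contact_force: [-0.1, -0.4, 0.3]
width: -0.0002
```

```bash
python3 st.py;  python3 look.py a8; python3 - <<'E'
from h import *
d,b=pickle.load(open("a7.pkl","rb"))
w=w2c(px2w(d,[(293.5/4-.4+215,(235.5)/4-.4+125)],.098)[0]);print(w,np.hypot(w[0],w[1]+44.5),np.degrees(np.arctan2(w[1]+44.5,w[0])))
E
```

```text
[-120.7   -0.3   70.5] R 128.6 ang 159.87820272794136 yaw y-90 359.9779117597259
F tool [-0.27 -0.39  0.03] F clamp [ 0.03 -0.39  0.27] w -0.00021898135027331213 11.725 [ 0.01  0.24  2.01 -0.    0.89 -1.28]
[-120.7   -0.3   70.5] yaw y clamp 89.97791175972587 -0.00021898135027331213 [-0.08 -0.38  0.27] 11.725 [ 0.01  0.24  2.01 -0.    0.89 -1.28]
[ 63.45461443 -91.54268307  98.        ] 78.99051919917022 -36.551741363450894
```

View pics/a8.png

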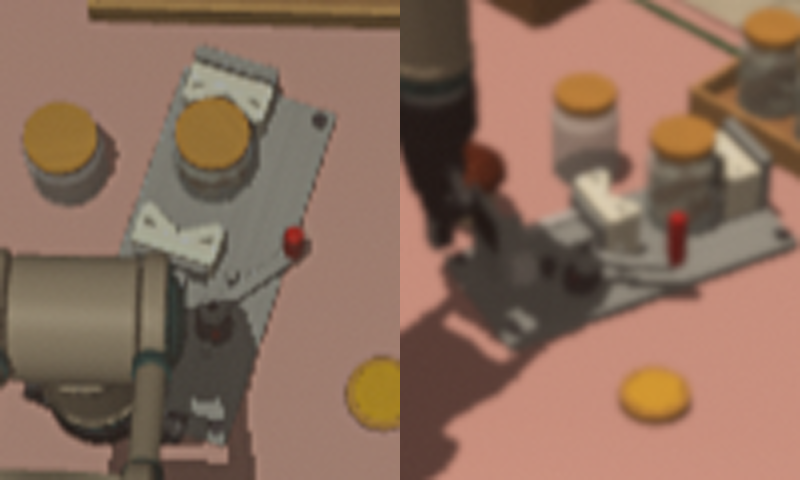

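Call:
carry_out --deltas '[0,0,0.15,0,0,0,-1,0,0,0.15,0,0,0,-1,0,0,0.1,0,0,0,-1,0,0,0.05,0,0,0,-1,0,0,0.05,0,0,0,-1,0,0,0.05,0,0,0,-1,0,0,0,0,0,0,-1]'

```text
clock: 12.7
position: [0.4701, 0.0629, 0.0711]
ee_rot: [0.7, 0.1, 0.7, -0.1]
contact_force: [-1.0, -0.1, -0.2]
width: 0.0001
```

```bash
python3 st.py
```

```text
[-87.7   0.1  71.1] R 98.4 ang 153.0642548360359 yaw y-90 0.004460016320237514
F tool [ 0.23 -0.34 -0.97] F clamp [-0.97 -0.34 -0.23] w 0.00014624232247816165 12.7 [-0.01  0.28  1.95 -0.    0.91 -1.3 ]
```

Call:
carry_out --deltas '[0,0,0.05,0,0,0,-1,0,0,0.05,0,0,0,-1,0,0,0.05,0,0,0,-1,0,0,0.05,0,0,0,-1,0,0,0.05,0,0,0,-1]'

```text
clock: 13.32
position: [0.4842, 0.0586, 0.0709]
ee_rot: [0.7, 0.1, 0.7, -0.1]
contact_force: [-2.7, -0.3, 1.4]
width: 0.0
```

```bash
python3 st.py
```

```text
[-72.9  -0.1  70.9] R 85.4 ang 148.66855952789095 yaw y-90 0.01428408221339339
F tool [-1.43 -1.03 -2.53] F clamp [-2.53 -1.03  1.44] w 4.058877311023733e-05 13.325 [-0.02  0.3   1.92 -0.    0.92 -1.31]
```

Call:
carry_out --deltas '[0,0,0.05,0,0,0,-1,0,0,0.05,0,0,0,-1,0,0,0.05,0,0,0,-1,0,0,0.05,0,0,0,-1,0,0,0,0,0,0,-1]'

```text
clock: 13.95
position: [0.4965, 0.0552, 0.0711]
ee_rot: [0.7, 0.1, 0.7, -0.1]
contact_force: [-1.7, -0.1, -0.7]
width: -0.0002
```

```bash
python3 st.py; python3 look.py a9
```

```text
[-60.1   0.1  71.1] R 74.9 ang 143.44311034064384 yaw y-90 0.0035684117518997027
F tool [ 0.67 -0.58 -1.58] F clamp [-1.58 -0.58 -0.67] w -0.0001707383058387708 13.95 [-0.03  0.31  1.9  -0.    0.93 -1.32]
[-60.1   0.1  71.1] yaw y clamp 90.0035684117519 -0.0001707383058387708 [-1.68 -0.12 -0.67] 13.95 [-0.03  0.31  1.9  -0.    0.93 -1.32]
```

View pics/a9.png

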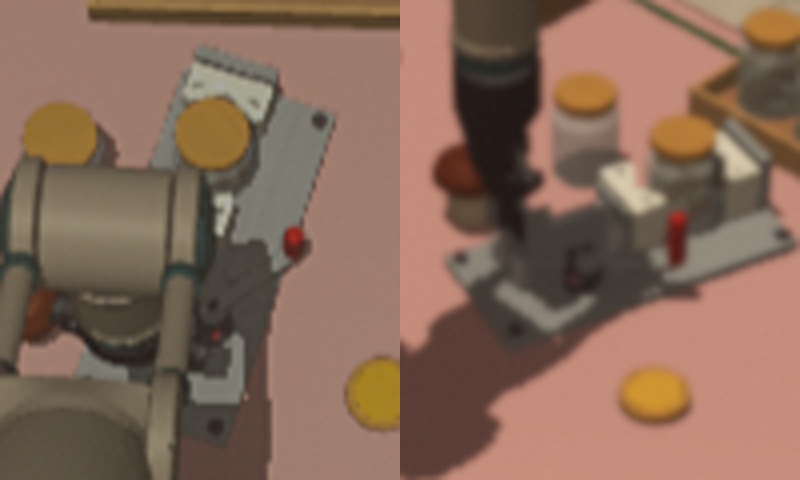

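Call:
carry_out --deltas '[0,0,0.04,0,0,0,-1,0,0,0.04,0,0,0,-1,0,0,0.04,0,0,0,-1,0,0,0.04,0,0,0,-1,0,0,0.04,0,0,0,-1]'

```text
clock: 14.68
position: [0.5066, 0.0523, 0.0711]
ee_rot: [0.699, 0.1, 0.701, -0.1]
contact_force: [-5.1, 1.4, 3.0]
width: -0.0
```

```bash
python3 st.py; python3 look.py b1
```

```text
[-49.6   0.2  71.1] R 66.8 ang 138.01400893292492 yaw y-90 0.001307897218623566
F tool [-3.01 -0.1  -5.3 ] F clamp [-5.29 -0.1   3.02] w -2.0093400322635757e-05 14.675 [-0.03  0.33  1.88  0.    0.94 -1.32]
[-49.6   0.2  71.1] yaw y clamp 90.00130789721862 -2.0093400322635757e-05 [-5.11  1.38  3.02] 14.675 [-0.03  0.33  1.88  0.    0.94 -1.32]
```

View pics/b1.png

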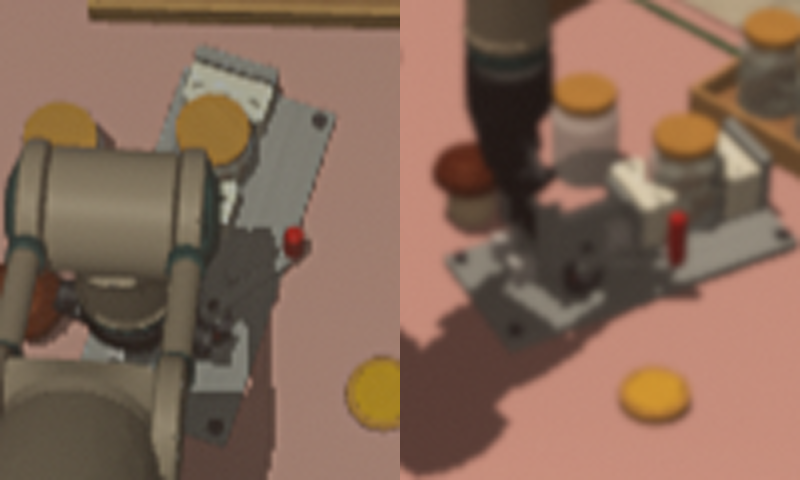

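Call:
carry_out --deltas '[0,0,0.025,0,0,0,-1,0,0,0.025,0,0,0,-1,0,0,0.025,0,0,0,-1,0,0,0.025,0,0,0,-1]'

```text
clock: 15.28
position: [0.5129, 0.0505, 0.0711]
ee_rot: [0.7, 0.1, 0.7, -0.1]
contact_force: [-4.3, 2.7, 3.5]
width: -0.0001
```

```bash
python3 st.py
```

```text
[-43.1   0.1  71.1] R 62.0 ang 133.9803191621671 yaw y-90 0.009418716038183561
F tool [-3.46  1.4  -4.84] F clamp [-4.84  1.4   3.47] w -5.548095972053043e-05 15.275 [-0.04  0.33  1.87  0.    0.94 -1.32]
```

Call:
carry_out --deltas '[0,0,0.02,0,0,0,-1,0,0,0.02,0,0,0,-1]'

```text
clock: 15.52
position: [0.5151, 0.0498, 0.0711]
ee_rot: [0.7, 0.1, 0.7, -0.1]
contact_force: [-6.4, 3.3, 5.9]
width: -0.0005
```

```bash
python3 st.py; python3 look.py b2
```

```text
[-40.8   0.1  71.1] R 60.4 ang 132.43765390188875 yaw y-90 0.004304484249828988
F tool [-5.92  1.41 -7.09] F clamp [-7.09  1.41  5.93] w -0.0004903124318573865 15.525 [-0.04  0.34  1.86  0.    0.95 -1.33]
[-40.8   0.1  71.1] yaw y clamp 90.00430448424983 -0.0004903124318573865 [-6.41  3.33  5.93] 15.525 [-0.04  0.34  1.86  0.    0.95 -1.33]
```

View pics/b2.png

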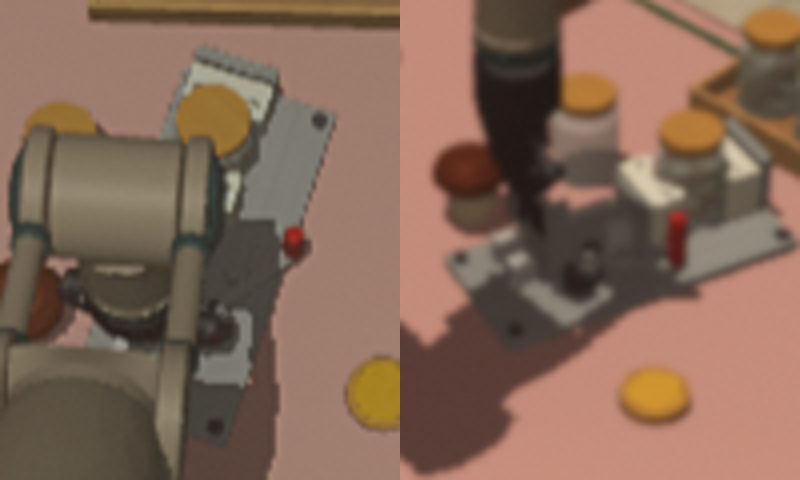

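Call:
carry_out --deltas '[0,0,0.018,0,0,0,-1,0,0,0.018,0,0,0,-1]'

```text
clock: 15.88
position: [0.5151, 0.0498, 0.0711]
ee_rot: [0.698, 0.1, 0.702, -0.1]
contact_force: [-10.9, 4.8, 10.0]
width: 0.0
```

```bash
python3 st.py; python3 - <<'E'
from h import *
d=pickle.load(open("b2.pkl","rb"))[0]
print(w2px(d,[c2w(132,0,107)]), "in pane", (w2px(d,[c2w(132,0,107),c2w(121,-6,107)])-[215,125]+.5)*4)
E
```

```text
[-40.8   0.1  71.1] R 60.5 ang 132.4692578497838 yaw y-90 359.9895828404823
F tool [ -9.92   1.58 -11.83] F clamp [-11.78   1.58   9.98] w 3.901815627815838e-05 15.875 [-0.04  0.34  1.86  0.    0.95 -1.33]
[[267.13639282 154.22347255]] in pane [[210.54557128 118.89389018]
 [213.40030845 133.73288643]]
```

Call:
carry_out --deltas '[0,0,0.012,0,0,0,-1,0,0,0,0,0,0,-1,0,0,0,0,0,0,-1]'

```text
clock: 16.25
position: [0.515, 0.0498, 0.0711]
ee_rot: [0.698, 0.1, 0.702, -0.1]
contact_force: [-11.1, 5.0, 9.3]
width: -0.0001
```

```bash
python3 st.py
```

```text
[-40.8   0.1  71.1] R 60.5 ang 132.4967253624632 yaw y-90 359.9960733231468
F tool [ -9.22   1.67 -12.12] F clamp [-12.06   1.67   9.3 ] w -9.475081497322824e-05 16.25 [-0.04  0.34  1.86  0.    0.95 -1.33]
```

Call:
carry_out --deltas '[0,0,-0.05,0,0,0,-1,0,0,-0.3,0,0,0,-1,0,0,-0.3,0,0,0,-1,-0.5,0,0,0,0,0,-1,-0.6,0,0,0,0,0,-1,-0.6,0,0,0,0,0,-0.25,-0.3,0,-0.4,0,0,0,-0.25,0,0,-0.4,0,0,0,-0.25,0,0,0,0,0,0,-0.25]'

```text
clock: 17.38
position: [0.4328, 0.0735, 0.1913]
ee_rot: [0.7, 0.099, 0.7, -0.099]
contact_force: [-0.1, -0.4, 0.4]
width: 0.0323
```

```bash
python3 st.py; python3 look.py b3; python3 - <<'E'
from h import *
from rig import readout
s=readout.get_state()
d=pickle.load(open("b3.pkl","rb"))[0]
I=d["color"][125:245,215:315,::-1].copy(); z=cv2.resize(I,None,fx=5,fy=5,interpolation=cv2.INTER_CUBIC)
def pt(m): return ((w2px(d,[c2w(*q) for q in m])-[215,125]+.5)*5-.5).astype(int)
cv2.polylines(z,[pt([(132+33*np.cos(t),33*np.sin(t),107) for t in np.linspace(0,6.28,40)])],True,(0,255,0),1)
cv2.polylines(z,[pt([(-31,32,100),(-31,-32,100),(-23,-32,100),(-23,32,100)])],True,(255,0,0),1)
cv2.imwrite("pics/b3z.png",z)
plan(s,c2w(63.5,-91.5,130),53.5)
E
```

```text
[-1.264e+02 -1.000e-01  1.913e+02] R 134.0 ang 160.65308084099587 yaw y-90 0.0717358434391997
F tool [-0.4  -0.38 -0.01] F clamp [-0.01 -0.38  0.4 ] w 0.032300380158180896 17.375 [ 0.01  0.1   1.84 -0.    1.2  -1.28]
[-1.264e+02 -1.000e-01  1.913e+02] yaw y clamp 90.0717358434392 0.032300380158180896 [-0.12 -0.36  0.4 ] 17.375 [ 0.01  0.1   1.84 -0.    1.2  -1.28]
k 0 rotvec/4deg [ 9.13  0.03 -0.01] shift/60mm after turn [1.019 0.634 3.423]
k 180 rotvec/4deg [-3.587e+01  1.000e-02  3.000e-02] shift/60mm after turn [ 1.019 -0.634 -3.423]
```

View pics/b3z.png

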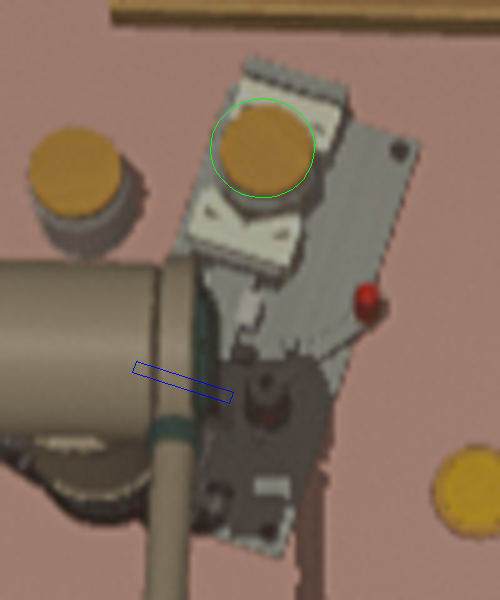

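View pics/b3.png

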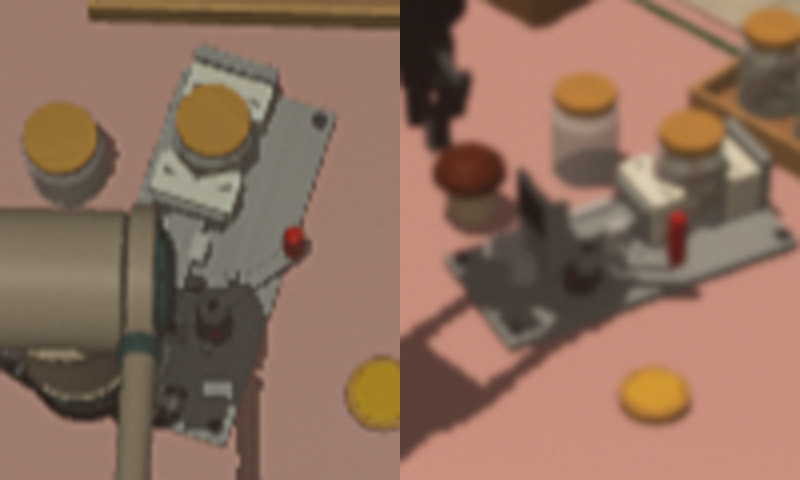

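Call:
carry_out --deltas '[0,0,0,1,0,0,-0.25,0,0,0,1,0,0,-0.25,0,0,0,1,0,0,-0.25,0,0,0,1,0,0,-0.25,0,0,0,1,0,0,-0.25,0,0,0,1,0,0,-0.25,0,0,0,1,0,0,-0.25,0,0,0,1,0,0,-0.25,0,0,0,1,0,0,-0.25,0,0,0,0.13,0,0,-0.25]'

```text
clock: 18.73
position: [0.4355, 0.0729, 0.1907]
ee_rot: [0.634, 0.314, 0.633, -0.314]
contact_force: [-0.4, 0.5, -0.5]
width: 0.0322
```

Call:
carry_out --deltas '[0,0.09,0.49,0,0,0,-0.25,0,0.09,0.49,0,0,0,-0.25,0,0.09,0.49,0,0,0,-0.25,0,0.09,0.49,0,0,0,-0.25,0,0.09,0.49,0,0,0,-0.25,0,0.09,0.49,0,0,0,-0.25,0,0.09,0.49,0,0,0,-0.25,0,0,0,0,0,0,-0.25,0,0,0,0,0,0,-0.25]'

```text
clock: 19.85
position: [0.5887, -0.0674, 0.1905]
ee_rot: [0.633, 0.314, 0.634, -0.314]
contact_force: [-0.5, 0.2, 0.4]
width: 0.032
```

```bash
python3 st.py; python3 - <<'E'
from h import *
from rig import readout
s=readout.get_state()
plan(s,c2w(63.5,-91.5,120),53.5)
E
```

```text
[ 62.7 -91.9 190.5] R 78.5 ang 322.91953958405446 yaw y-90 323.4999395588488
F tool [-0.43 -0.28 -0.41] F clamp [-0.5   0.01  0.43] w 0.03196288801071202 19.85 [-0.23  0.33  1.53  0.    1.28 -0.88]
k 0 rotvec/4deg [-0.   -0.02  0.01] shift/60mm after turn [1.175 0.013 0.008]
k 180 rotvec/4deg [4.5e+01 2.0e-02 4.0e-02] shift/60mm after turn [ 1.175 -0.013 -0.008]
```

Call:
carry_out --deltas '[0.4,0.03,0.008,0,0,0,-0.25,0.5,0,0,0,0,0,-0.25,0.3,0,0,0,0,0,-0.25,0,0,0,0,0,0,-0.25]'

```text
clock: 20.35
position: [0.5891, -0.0658, 0.1178]
ee_rot: [0.632, 0.313, 0.635, -0.314]
contact_force: [-0.5, -0.2, 0.5]
width: 0.0316
```

```bash
python3 st.py; python3 look.py b4
```

```text
[ 62.6 -90.3 117.8] R 77.6 ang 323.8154717492213 yaw y-90 323.5514240029851
F tool [-0.54 -0.49 -0.11] F clamp [-0.38 -0.33  0.54] w 0.03157776452193301 20.35 [-0.23  0.39  1.63  0.    1.12 -0.88]
[ 62.6 -90.3 117.8] yaw y clamp 53.55142400298509 0.03157776452193301 [-0.45 -0.21  0.54] 20.35 [-0.23  0.39  1.63  0.    1.12 -0.88]
```

View pics/b4.png

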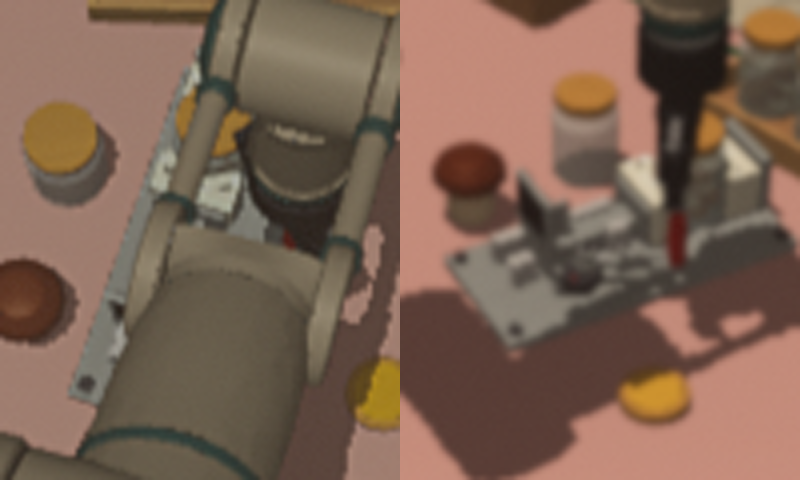

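Call:
carry_out --deltas '[0.2,0,0.035,0,0,0,-0.25,0.2,0,0,0,0,0,-0.25,0.1,0,0,0,0,0,-0.25,0,0,0,0,0,0,-0.25]'

```text
clock: 20.95
position: [0.5918, -0.0686, 0.0883]
ee_rot: [0.633, 0.314, 0.634, -0.314]
contact_force: [-0.0, 1.0, -0.5]
width: 0.0321
```

```bash
python3 st.py
```

```text
[ 66.  -92.2  88.3] R 81.4 ang 324.1412995456071 yaw y-90 323.4835728717182
F tool [ 0.46  0.59 -0.82] F clamp [-0.31  0.96 -0.46] w 0.03207764641598362 20.95 [-0.23  0.42  1.67 -0.    1.06 -0.88]
```

Tips are below the handle top without contact; go down to 65 mm.

Call:
carry_out --deltas '[0.2,0,-0.01,0,0,0,-0.25,0.19,0,0,0,0,0,-0.25,0,0,0,0,0,0,-0.25,0,-0.093,-0.003,1,0,0,-0.25,0,-0.093,-0.003,1,0,0,-0.25,0,-0.093,-0.003,1,0,0,-0.25,0,-0.093,-0.003,1,0,0,-0.25]'

```text
clock: 21.82
position: [0.5733, -0.0787, 0.0658]
ee_rot: [0.583, 0.401, 0.583, -0.399]
contact_force: [2.1, 1.9, -1.6]
width: 0.0325
```

```bash
python3 st.py
```

```text
[  51.  -107.    65.8] R 80.7 ang 309.19567676588485 yaw y-90 307.3379988883567
F tool [ 1.62  2.68 -1.04] F clamp [ 1.5   2.46 -1.61] w 0.032451024612550255 21.825 [-0.26  0.42  1.74  0.    0.99 -0.63]
```

Call:
carry_out --deltas '[0,-0.093,-0.003,1,0,0,-0.25,0,-0.093,-0.003,1,0,0,-0.25,0,-0.093,-0.003,1,0,0,-0.25,0,-0.093,-0.003,1,0,0,-0.25,0,-0.093,-0.003,1,0,0,-0.25,0,-0.093,-0.003,1,0,0,-0.25,0,-0.093,-0.003,1,0,0,-0.25,0,-0.093,-0.003,1,0,0,-0.25]'

```text
clock: 22.82
position: [0.5301, -0.0832, 0.0662]
ee_rot: [0.451, 0.546, 0.45, -0.544]
contact_force: [2.4, 1.0, -1.1]
width: 0.032
```

```bash
python3 st.py; python3 look.py b5
```

```text
[  10.8 -123.5   66.2] R 79.7 ang 277.77752602713736 yaw y-90 275.3411482989194
F tool [ 1.15  2.2  -1.44] F clamp [ 2.06  1.64 -1.15] w 0.03196162131133062 22.825 [-0.29  0.36  1.83  0.    0.94 -0.1 ]
[  10.8 -123.5   66.2] yaw y clamp 5.341148298919419 0.03196162131133062 [ 2.44  1.   -1.15] 22.825 [-0.29  0.36  1.83  0.    0.94 -0.1 ]
```

View pics/b5.png

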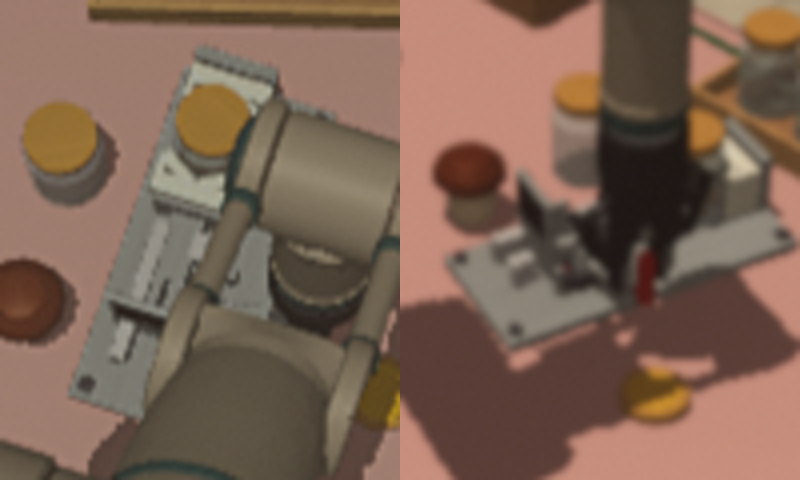

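Call:
carry_out --deltas '[0,-0.093,-0.003,1,0,0,-0.25,0,-0.093,-0.003,1,0,0,-0.25,0,-0.093,-0.003,1,0,0,-0.25,0,-0.093,-0.003,1,0,0,-0.25,0,-0.093,-0.003,1,0,0,-0.25,0,-0.093,-0.003,1,0,0,-0.25,0,-0.093,-0.003,1,0,0,-0.25,0,-0.093,-0.003,1,0,0,-0.25]'

```text
clock: 23.92
position: [0.4907, -0.0642, 0.0661]
ee_rot: [0.284, 0.649, 0.282, -0.647]
contact_force: [2.4, -1.5, -0.6]
width: 0.032
```

```bash
python3 st.py
```

```text
[ -32.3 -116.2   66.1] R 78.7 ang 245.71972248088397 yaw y-90 243.44298565333762
F tool [ 0.62  2.74 -0.52] F clamp [ 2.68 -0.76 -0.61] w 0.03202771404958133 23.925 [-0.27  0.31  1.92 -0.    0.91  0.48]
```

Call:
carry_out --deltas '[0,-0.093,-0.003,1,0,0,-0.25,0,-0.093,-0.003,1,0,0,-0.25,0,-0.093,-0.003,1,0,0,-0.25,0,-0.093,-0.003,1,0,0,-0.25]'

```text
clock: 24.42
position: [0.4762, -0.0472, 0.0662]
ee_rot: [0.191, 0.682, 0.19, -0.68]
contact_force: [1.5, -1.6, 0.2]
width: 0.0321
```

```bash
python3 st.py; python3 look.py b6
```

```text
[ -51.  -103.9   66.2] R 78.3 ang 229.3553229153611 yaw y-90 227.46300179734828
F tool [-0.21  2.14 -0.43] F clamp [ 1.87 -1.13  0.22] w 0.032137632696770516 24.425 [-0.24  0.29  1.95 -0.    0.9   0.78]
[ -51.  -103.9   66.2] yaw y clamp -42.536998202651716 0.032137632696770516 [ 1.48 -1.61  0.22] 24.425 [-0.24  0.29  1.95 -0.    0.9   0.78]
```

View pics/b6.png

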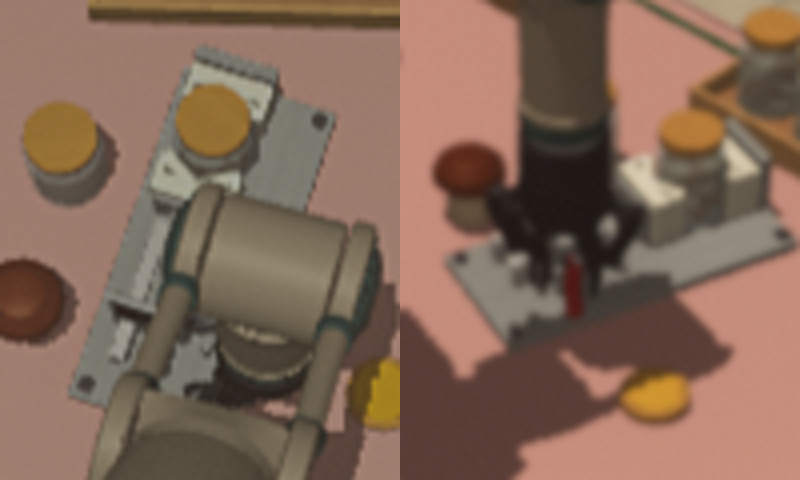

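Call:
carry_out --deltas '[0,-0.093,0,1,0,0,-0.25,0,-0.093,0,1,0,0,-0.25,0,-0.093,0,1,0,0,-0.25]'

```text
clock: 24.9
position: [0.4686, -0.0321, 0.0661]
ee_rot: [0.119, 0.698, 0.118, -0.696]
contact_force: [1.3, -1.2, -0.2]
width: 0.0321
```

```bash
python3 st.py
```

```text
[-62.5 -91.6  66.1] R 78.3 ang 216.9944161007658 yaw y-90 215.49618145761406
F tool [ 0.17  1.53 -0.81] F clamp [ 1.55 -0.78 -0.16] w 0.03214316028789916 24.9 [-0.22  0.28  1.97 -0.    0.89  1.02]
```

Call:
carry_out --deltas '[0,-0.07,0,0.75,0,0,-0.25,0,-0.05,0,0.5,0,0,-0.25]'

```text
clock: 25.15
position: [0.4663, -0.0253, 0.0661]
ee_rot: [0.089, 0.702, 0.088, -0.701]
contact_force: [1.0, -1.1, 0.1]
width: 0.0319
```

```bash
python3 st.py
```

```text
[-66.7 -85.6  66.1] R 78.3 ang 211.6695571037659 yaw y-90 210.57570673406815
F tool [-0.08  1.35 -0.7 ] F clamp [ 1.29 -0.8   0.09] w 0.031915483201998794 25.15 [-0.2   0.28  1.98 -0.    0.89  1.12]
```

Call:
carry_out --deltas '[0,-0.04,0,0.4,0,0,-0.25,0,-0.03,0,0.3,0,0,-0.25,0,0,0,0,0,0,-0.25]'

```text
clock: 25.52
position: [0.4649, -0.0208, 0.066]
ee_rot: [0.071, 0.704, 0.071, -0.703]
contact_force: [1.7, -1.4, 1.3]
width: 0.0323
```

```bash
python3 st.py
```

```text
[-69.2 -81.8  66. ] R 78.6 ang 208.2895998675903 yaw y-90 207.72892697861113
F tool [-1.31  1.69 -1.37] F clamp [ 1.99 -0.86  1.31] w 0.03233998987274262 25.525 [-0.19  0.27  1.98 -0.    0.89  1.18]
```

Call:
carry_out --deltas '[0,-0.03,0,0.3,0,0,-0.25,0,0,0,0,0,0,-0.25]'

```text
clock: 25.78
position: [0.4645, -0.0191, 0.0659]
ee_rot: [0.064, 0.705, 0.063, -0.704]
contact_force: [1.9, -3.1, 1.3]
width: 0.032
```

```bash
python3 st.py
```

```text
[-70.1 -80.2  65.9] R 78.7 ang 206.95900524989514 yaw y-90 206.5005216138649
F tool [-1.29  3.36 -1.36] F clamp [ 2.72 -2.4   1.29] w 0.032028305782508266 25.775 [-0.19  0.27  1.98 -0.    0.89  1.2 ]
```

Call:
carry_out --deltas '[0,-0.03,0,0.3,0,0,-0.25,0,0,0,0,0,0,-0.25]'

```text
clock: 26.02
position: [0.4641, -0.0172, 0.0659]
ee_rot: [0.056, 0.705, 0.056, -0.705]
contact_force: [3.2, -3.2, 2.5]
width: 0.032
```

```bash
python3 st.py
```

```text
[-71.1 -78.6  65.9] R 78.8 ang 205.6085890805315 yaw y-90 205.29369008947265
F tool [-2.46  3.62 -2.63] F clamp [ 3.92 -2.15  2.47] w 0.0319949953756523 26.025 [-0.19  0.27  1.98 -0.    0.89  1.23]
```

Call:
carry_out --deltas '[0,-0.02,0,0.2,0,0,-0.25,0,0,0,0,0,0,-0.25]'

```text
clock: 26.28
position: [0.4639, -0.0162, 0.0659]
ee_rot: [0.051, 0.706, 0.051, -0.705]
contact_force: [2.9, -3.3, 2.8]
width: 0.032
```

```bash
python3 st.py
```

```text
[-71.5 -77.6  65.9] R 78.8 ang 204.8143982131134 yaw y-90 204.49920775294453
F tool [-2.78  3.68 -2.44] F clamp [ 3.75 -2.34  2.79] w 0.03200691275568155 26.275 [-0.18  0.27  1.98 -0.    0.89  1.24]
```

Back off to the middle, rise and swing clear to look.

Call:
carry_out --deltas '[0,0.1,0,0,0,0,-0.25,-0.4,0,0,0,0,0,-0.25,-0.6,0,0,0,0,0,-0.25,-0.6,0,0,0,0,0,-0.25,-0.6,0,0,0,0,0,-0.25,0,0.7,0.7,0,0,0,-0.25,0,0.7,0.7,0,0,0,-0.25,0,0.7,0.7,0,0,0,-0.25,0,0.7,0.7,0,0,0,-0.25,0,0,0,0,0,0,-0.25]'

```text
clock: 27.52
position: [0.3188, -0.2135, 0.1968]
ee_rot: [-0.047, -0.704, -0.049, 0.706]
contact_force: [1.3, 0.2, -0.3]
width: 0.0324
```

```bash
python3 st.py; python3 look.py b7; python3 - <<'E'
from h import *
a=pickle.load(open("b7.pkl","rb"))[0]
cv2.imwrite("pics/b7full.png",a["color"][:,:,::-1])
I=a["color"][130:245,215:335,::-1]; cv2.imwrite("pics/b7z.png",cv2.resize(I,None,fx=5.2,fy=5.2,interpolation=cv2.INTER_CUBIC))
E
```

```text
[-155.7 -307.6  196.8] R 305.7 ang 239.38013417841344 yaw y-90 204.0176601498144
F tool [ 0.33 -0.04 -1.33] F clamp [ 1.2   0.58 -0.33] w 0.03237183305660666 27.525 [-0.77  0.01  1.92 -0.    1.21  0.66]
[-155.7 -307.6  196.8] yaw y clamp -65.98233985018561 0.03237183305660666 [ 1.31  0.22 -0.33] 27.525 [-0.77  0.01  1.92 -0.    1.21  0.66]
```

View pics/b7z.png

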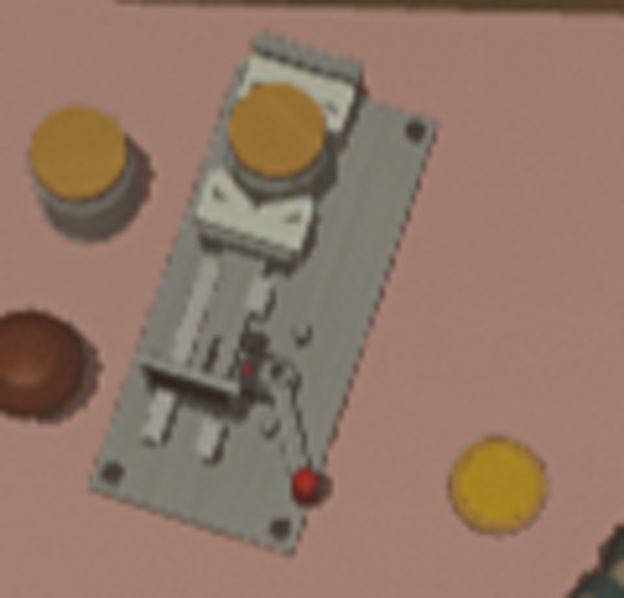

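View pics/b7.png

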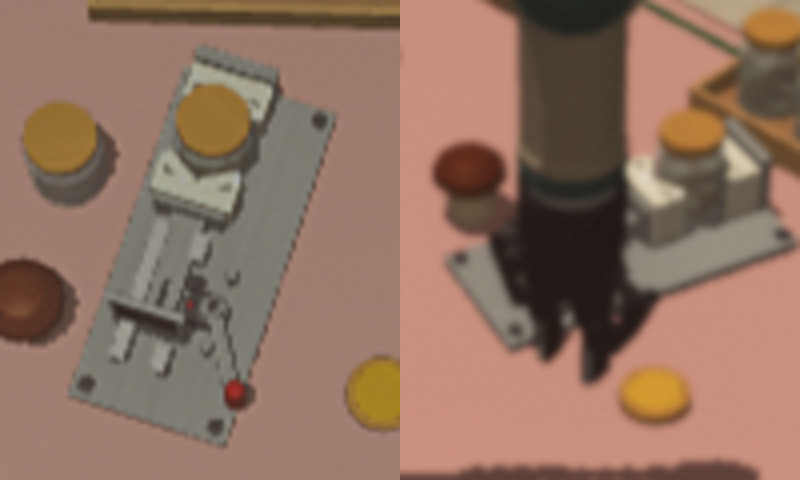

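```bash
python3 - <<'E'
from h import *
d=pickle.load(open("b7.pkl","rb"))[0]; d0=pickle.load(open("top0.pkl","rb"))
cv=lambda u:[(u[0]+.5)/5.2-.5+215,(u[1]+.5)/5.2-.5+130]
def lid(d):  # jar lids by colour centroid
    hsv=cv2.cvtColor(d["color"],cv2.COLOR_RGB2HSV); m=cv2.inRange(hsv,(12,140,90),(26,255,255)); m[:, :215]=0;m[:130]=0;m[245:]=0;m[:,335:]=0
    n,l,st,c=cv2.connectedComponentsWithStats(m); return [(c[i],st[i,4]) for i in range(1,n) if st[i,4]>40]
def red(d):
    h=cv2.cvtColor(d["color"],cv2.COLOR_RGB2HSV); m=cv2.inRange(h,(0,180,120),(6,255,255))|cv2.inRange(h,(172,180,120),(180,255,255)); m[:,:260]=0;m[:210]=0;m[235:]=0;m[:,290:]=0
    return np.argwhere(m)[:,::-1].mean(0)
for x in (d0,d):
    for c,a in lid(x): print(a,c,np.round(w2c(px2w(x,c,.107)[0]),1))
    r=red(x); w=w2c(px2w(x,r,.095)[0]); print("red",r,w,np.degrees(np.arctan2(w[1]+44.5,w[0]))%360)
print(w2c(px2w(d,[cv((147,360))],.1)[0])-w2c(px2w(d0,[cv((122,436))],.1)[0]))
# depth-based plate x
for x,lo,hi in((d0,-.11,-.05),(d,-.06,0)):
    C=cloud(x)[130:245,215:335].reshape(-1,3); q=np.array([w2c(c) for c in C])
    m=(q[:,2]>88)&(q[:,2]<106)&(abs(q[:,1])<30)&(q[:,0]>lo*1e3)&(q[:,0]<hi*1e3); print(m.sum(),q[m].mean(0))
E
```

```text
246 [229.60162602 159.0203252 ] [ 80.  107.9 107. ]
256 [267.61328125 158.03515625] [120.4  -5.4 107. ]
249 [310.28915663 222.97590361] [ -37.8 -195.7  107. ]
red [276.38461538 221.38461538] [-63.07484398 -94.323483    95.        ] 218.30557881845198
246 [267.76422764 154.89837398] [130.5  -2.6 107. ]
246 [229.65853659 159.00406504] [ 80.1 107.7 107. ]
250 [310.304 222.944] [ -37.6 -195.7  107. ]
red [273.18181818 222.18181818] [-68.55996275 -85.6574044   95.        ] 210.9769211892128
[48.86577992  0.88559258  0.        ]
64 [-75.30201603   0.61197495  95.8262024 ]
66 [-29.18753287  -0.86851057  96.26946502]
```

```bash
python3 -c "
from rig import job
print(job.sign_off())"; python3 st.py
```

```text
the job is handed in; nothing more can be done
None
the job is handed in; nothing more can be done
```

The jar of porcini is clamped and the lever is locked. I handed the job in at about 27.5 s of the 61 s allowed; the hand-in reports no verdict.

**What I did**
- **Lever out:** I straddled the handle with the fingers held loosely open and pushed the lever round to about 1.98 rad. I never gripped it.
- **Slide forward:** With the fingers shut, I pushed on the push plate until it stopped moving. The push rose to about 12 N along the slide (about 15 N in all), against the 40 N limit.
- **Lever back:** I pushed it the other way to its locked end with under about 6 N, then backed off and moved the arm clear.

**Last checks**
- **Cam:** about 0.02 rad in the last picture.
- **Slide:** picking the plate's edge in the top picture gives about 49 mm of travel, but the noisier depth reading gives about 46 mm. Both leave out the starting offset of 0 to 4 mm. I rely on the plate stopping firmly and the jar sitting in both V-jaws.
- **Jar:** it looks upright and measured about 3 mm from its seat (130.5, -2.6 against 132, 0). That is within the 4 mm limit, but the margin is about the size of the camera's 2 mm calibration error.
- **Other items:** the spare jar and jar lid measured in the same place as at the start, and the mushroom beside the clamp looked unmoved. I didn't check the items farther from the clamp in the last pictures.
- **Robot:** it was touching nothing at hand-in.

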